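Wind the model to its index and hold sprung tweezers at the marked gap over the stump

TASK

Turn the handwheel of the model slide clockwise (less than one full turn) until its pointer stands at the index pin, which brings the plaster jaw model to its working place. Then lift the sprung tweezers off their stand, squeeze them until the moving arm reaches the line on their gauge strip (a 10 mm gap between the tips), and finish while holding them level and steady at that gap, both tips close above the upright tooth stump without touching the model slide. Do not let go at the end, and leave the other things on the bench where they are.

Things in the scene. Friction and masses are not known exactly. Their poses are not given: they have to be found in the camera images.
- stage: Model slide, fixed to the table: grey bed 84 mm (x) by 270 mm (y), 18 mm high (30 mm at the housing). Origin: centre of its underside, z up. The handwheel is on the housing at its +y end, axis at (0, 85) mm; a carriage on rails with the plaster model is at its -y end. The slide is on the robot's left or right, turned up to 0.3 rad.
- wheel_centre (a point): Point on the handwheel's vertical axis at mid-height of its rim, 71 mm above the table. The handwheel is a plain aluminium disc with a round rim, 60 mm in diameter and 22 mm high (60 to 82 mm above the table) on a 26 mm neck; grip it across the rim from above at any yaw.
- handwheel (a joint): Angle of the handwheel in rad, growing clockwise seen from above; range 0 to 5.0, the pointer stands at the index pin at 4.0. Starts between 0.4 and 1.8. It has slight friction (0.06 N m), no spring and stays where it is left. Each rad moves the carriage 6 mm along the slide's +y.
- pointer (a point): Outer end of the pointer, a dark ridge 5 mm wide along one radius on top of the handwheel, at the rim (30 mm from the axis), 82 mm above the table.
- index (a point): Top of the index pin, an 8 mm thick, 16 mm high upright pin on the housing 36 mm from the wheel's axis towards the slide's -x, its top 46 mm above the table (14 mm below the wheel's underside). The wheel is set when pointer, pin and axis are in line seen from above.
- stump (a point): Top of the tooth stump, 75 mm above the table: a plain tapered post 17 mm high and 8 to 11 mm thick on the front (towards the slide's -x) of the plaster model on the carriage, standing alone in a gap between 9 mm high teeth. The model is 50 by 60 mm, and moves with the carriage.
- stand: Tweezers stand, fixed: wooden plate 170 (x) by 80 (y) by 8 mm with two cross ridges, tops 30 mm above the table, 12 mm wide in x, at x = -62 and +50 mm; between the ridges it is open. Origin: centre of its underside on the table. The tweezers lie on the ridges, tips towards the stand's +x.
- tweezers: Sprung steel tweezers, 70 g, 158 mm long, 14 mm high, lying flat and loose on the stand. Origin: underside, between the grip plates; x to the tips (x = 60 mm), z up; arms joined at x = -90 mm. The body is the fixed arm (+y side; outer face of its grip plate at y = +13 mm, along x) with a gauge strip across at x = 34 mm, 10 mm wide, under the moving arm, a dark line across it.
- grip (a point): Point between the grip plates at x = 0, y = 0, 7 mm above the underside. Plates: x -19 to +19 mm, 14 mm high. With the moving arm at the line the plates are parallel, mirror images, 26 mm over their outer faces. Sprung open they splay by 0.14 rad, measure 38 to 39 mm at x = 0, and the middle line between them is turned -0.07 rad (clockwise from above) from body x and lies 6 mm to -y at x = 0.
- jaw (a joint): Angle in rad by which the moving arm (-y side) is squeezed shut about the tweezers' rear end: 0 sprung open (tip gap 31 mm), 0.14 at the line (tip gap 10 mm, the arm's inner edge just reaches the line), stop at 0.19 (gap 2.5 mm). Spring 4 N m/rad with preload: about 2 N at the grip plates to start, 8.5 N at the line.
- fixed_tip (a point): Inner face of the fixed arm's tip, at (60, 5, 9) mm in the tweezers.
- moving_tip (a point): Inner face of the moving arm's tip, 9 mm above the underside; its distance from fixed_tip is the tip gap.
- wax_knife: Bystander, loose: wax knife with black handle, about 170 mm long, 10 mm high, lying in the middle; leave it alone. Origin: underside.
- wax_block: Bystander, loose: pink wax block 55 x 45 x 16 mm; leave it alone. Origin: underside.
- spare_model: Bystander, loose: spare plaster jaw model without stump, 50 x 60 x 25 mm, lying directly on the table; leave it alone. Origin: underside.
- phone: Bystander, loose: phone 150 x 74 x 10 mm; leave it alone. Origin: underside.
- pliers: Bystander, loose: pliers about 145 mm long, 10 mm high; leave it alone. Origin: underside.
- monomer: Bystander, loose: small amber bottle with cap, diameter 44 mm, 85 mm high; leave it alone. Origin: underside.
Not all that is in view belongs to the job. What is shaped like the tweezers but yellow is not meant.

How it is judged:
By the outcome, as a careful person would: the job done as asked, in the order asked, and still so for the second after the job is handed in, while the arm keeps its last pose, push and grip.
It also fails if it takes over 61 s, if anything falls off the work surface, if the arm or the gripper's body presses on something with over 40 N, if the wrist force passes 120 N, or if a joint passes its speed limit or range.

ROBOT

A 6-joint arm with a two-finger parallel gripper is mounted at the origin on the work surface. World frame = base frame: x ahead of the robot, y to its left, z up, the work surface at z = 0. Lengths are in mm, angles in rad, forces in N, time in s.
With the tool pointing down it reaches from about 300 to 825 mm from the base axis. Payload 5.4 kg.
Tool frame: the origin (TCP) lies at the very end of the fingers, on their centre line; the grasp point (between the pads) lies 19 mm behind it; z points along the fingers, y is the direction in which the jaws open and shut (so a half turn about z gives the same grasp; the last joint's range is limited). The gripper opens to 92 mm and grips with 3 to 60 N. Pads are 20 mm wide; open, the fingers measure 128 mm over their backs; the gripper's body (75 mm by 189 mm) begins 69 mm behind the grasp point.
Start: joints at [-1.522, 0.158, 1.597, -0, 1.386, -0.21], TCP at [147.131, -555.84, 214.601] pointing down, gripper open.
Joint ranges: [-2.91, 2.91], [-0.94, 2.29], [0.18, 2.7], [-1.29, 4.43], [0.17, 2.64], [-3, 3]. Speed limits (rad/s): [2.57, 2.57, 3.14, 3.14, 3.14, 3.14].

INTERFACE

Orientations are given as [roll, pitch, yaw] about the fixed x, y, z axes, in that order (R = Rz(yaw) Ry(pitch) Rx(roll)).
In Python, from station import r, vision, ticket gives the robot as it stands.
- The arm moves only by the tool play_rows, never from a script. Its argument "plan" is a list that holds one entry, the list of rows, each a list of 5 numbers: the finger opening in m, from 0 to 0.0919, then the shift along the world's x, y, z in m, then the turn about the world's z in degrees. In form: [[[grip, tx, ty, tz, twist], ...]]. A call has 1 to 8 rows; each row shifts and turns the commanded pose from where the row before left it; what a row does not reach is not made up. A row lasts 1/10 s, in which the tool goes at most 50 mm and 8.59 degrees, less where a joint would pass 70% of its speed; a pose out of reach is approached as far as the arm can. A call is refused whole if a number of a shift passes 0.05 or a number of a turn 8.59, either way. A call with a gripper value outside its range is refused whole. The fingers move at their own pace and stop on an object; "newtons" is the grip in N (left out, the last holds). Time passes only in rows, so rows that do not move let the fingers close. It gives the time, the measured TCP pose, the force and the opening at its end, in the units of the state.
- r.get_obs(): the state, without advancing time (a new reading comes with each control period).
- vision.snapshot(name): name is "scene" or "top"; returns the picture (480x640x3 uint8, blue, green, red); there is no depth.
- vision.camera_params(name): a dict with "camera_matrix" (3x3 intrinsics, pixels), "extrinsics" (4x4, takes a point from world to camera coordinates). Camera axes: x right, y up, looking along -z (the intrinsics and any distortion apply to the point x, -y, -z); pixel columns grow to the right and rows downward; lengths in mm; the calibration is good to about 2 mm. A picture is of the moment at which its call begins. camera_params takes no time and is no camera call.
- ticket.sign_off(): hands the job in, once; it reports no verdict.
The state is a dict: "clock": time; "joint_positions": joint angles; "joint_vel": joint speeds; "joint_torque": joint torques, N m; "ee_pos": TCP position; "eef_rot": TCP orientation; "wrist_force": force on the tool from outside, world axes, zero at the start; "ft_torque": the same for the moment, N m; "finger_gap": finger opening in mm.
Only numpy, scipy, OpenCV 4.12 (cv2) and the standard library are available. Lean on these libraries where they do the work, as an engineer would, in place of code of your own. Each camera call takes 0.05 s, during which the arm holds its last target.

## Working session

There is one attempt and no reset: what is moved stays moved. The work goes in short steps, Python scripts to look and compute and a tool call to move; the robot and the scene stay as the last step left them, time stands still between calls to the robot, and variables do not carry over. Pictures are saved under pics/ and viewed, and the job is handed in when it is done.

Besides the shell and the picture viewer there is one more tool, called after "Request:" as name(argument=value, ...) on one line, values as JSON. play_rows: Moves the arm, as the interface text tells. Its arguments: {"type":"object","properties":{"plan":{"type":"array","items":{"type":"array","items":{"type":"array","items":{"type":"number"}}}},"newtons":{"type":"number"}},"required":["plan"]}

```bash
mkdir -p pics; ls; python3 - <<'E'
from station import r, vision, ticket
import cv2
for n in("scene","top"):
    im=vision.snapshot(n); cv2.imwrite(f"pics/{n}0.png",im)
    p=vision.camera_params(n); print(n,p)
print(r.get_obs())
E
```

```text
pics
scene {'camera_matrix': array([[573.22170915,   0.        , 315.4479878 ],
       [  0.        , 573.22170915, 237.08388134],
       [  0.        ,   0.        ,   1.        ]]), 'extrinsics': array([[ 7.74143726e-01,  6.32872510e-01, -1.31863049e-02,
        -4.63164532e+02],
       [-4.86012084e-01,  6.07589603e-01,  6.28193545e-01,
         2.03613122e+02],
       [ 4.05578287e-01, -4.79903387e-01,  7.77945366e-01,
        -1.24778257e+03],
       [ 0.00000000e+00,  0.00000000e+00,  0.00000000e+00,
         1.00000000e+00]])}
top {'camera_matrix': array([[517.3701449 ,   0.        , 312.07443891],
       [  0.        , 517.3701449 , 239.24648942],
       [  0.        ,   0.        ,   1.        ]]), 'extrinsics': array([[ 1.13332699e-02, -9.99712239e-01, -2.11423044e-02,
         3.20688597e+01],
       [ 9.92948434e-01,  8.75636064e-03,  1.18223236e-01,
        -5.81252034e+02],
       [-1.18004087e-01, -2.23330739e-02,  9.92761940e-01,
        -1.13541449e+03],
       [ 0.00000000e+00,  0.00000000e+00,  0.00000000e+00,
         1.00000000e+00]])}
{'clock': 0.1, 'joint_positions': array([-1.52211417e+00,  1.58958675e-01,  1.59807064e+00, -1.76805750e-05,
        1.38623797e+00, -2.10094210e-01]), 'joint_vel': array([ 0.00092989, -0.00261925, -0.00332598, -0.00055351, -0.00017007,
        0.00115249]), 'joint_torque': array([-4.64658224e-04, -3.86508608e+01, -3.22959173e+01,  7.03692483e-02,
        3.39747663e-02, -5.03332876e-05]), 'ee_pos': array([ 147.09054031, -555.28662842,  213.75062811]), 'eef_rot': array([-3.13995122e+00, -3.32254281e-04,  2.58779353e-01]), 'wrist_force': array([0.37039858, 0.43127942, 0.07332066]), 'ft_torque': array([0.02677978, 0.03620404, 0.00567012]), 'finger_gap': 91.7590969909826}
```

View pics/scene0.png

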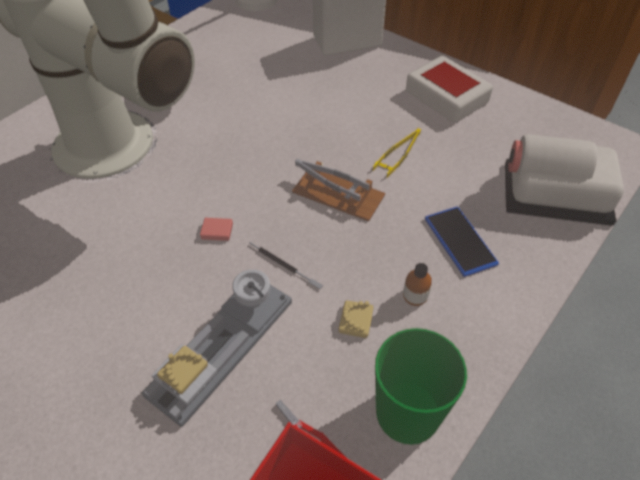

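View pics/top0.png

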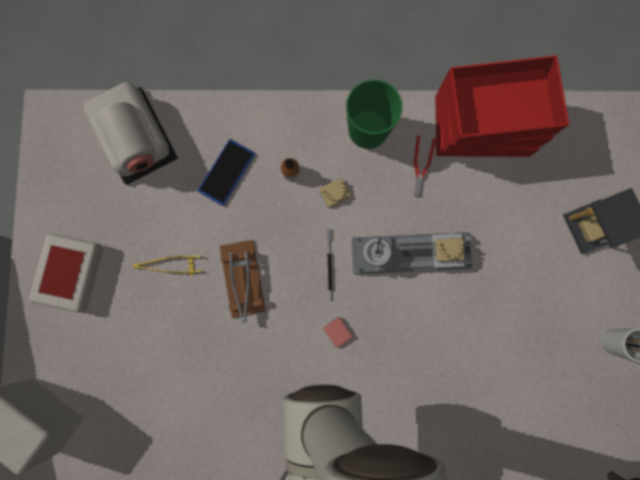

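The top view (up is +x, left is +y) shows the slide at about (412,253), with the wheel at (377,251) and the model at (450,248). The stand with the grey tweezers is at (243,280). I'll zoom in on both.

```bash
python3 - <<'E'
import cv2,numpy as np
t=cv2.imread('pics/top0.png');s=cv2.imread('pics/scene0.png')
def c(im,x,y,w,h,k):return cv2.resize(im[y:y+h,x:x+w],None,fx=k,fy=k,interpolation=cv2.INTER_CUBIC)
cv2.imwrite('pics/a.png',np.vstack([c(t,345,215,135,70,5.9)[:,:796]]))
cv2.imwrite('pics/b.png',c(t,205,230,80,100,6))
cv2.imwrite('pics/c.png',c(s,140,260,160,160,3.7))
cv2.imwrite('pics/d.png',c(s,280,140,120,90,6))
E
```

```text
(no output)
```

View pics/a.png

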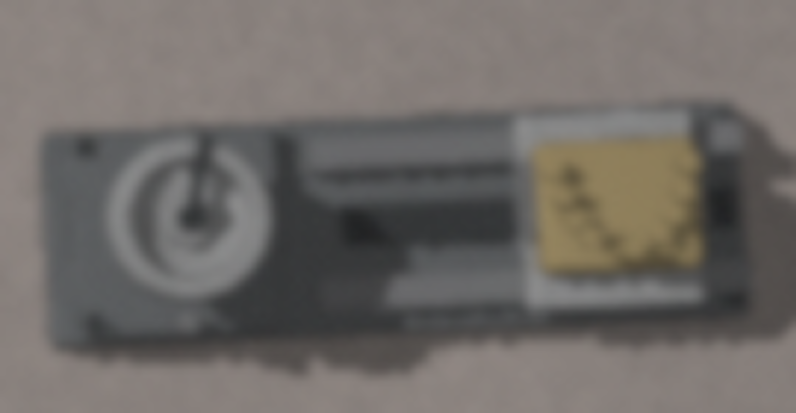

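View pics/b.png

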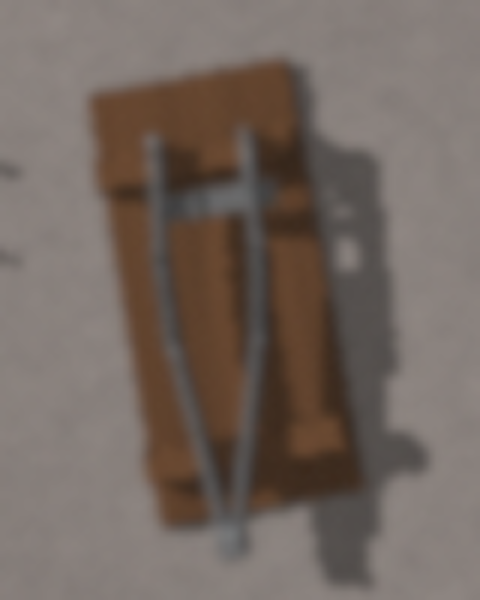

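View pics/c.png

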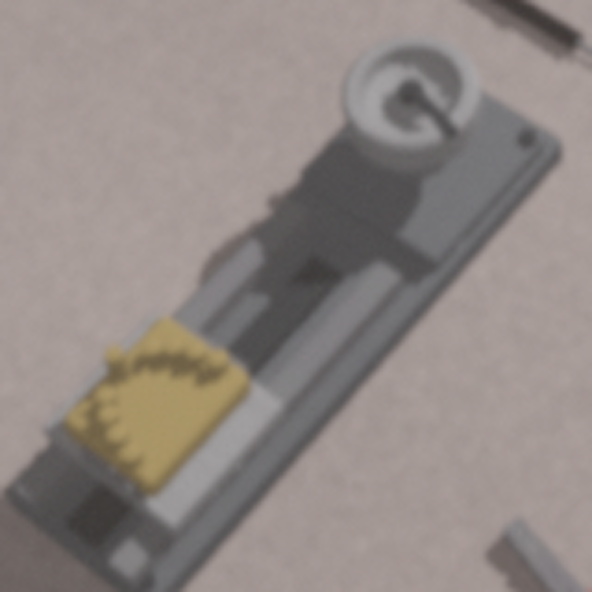

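View pics/d.png

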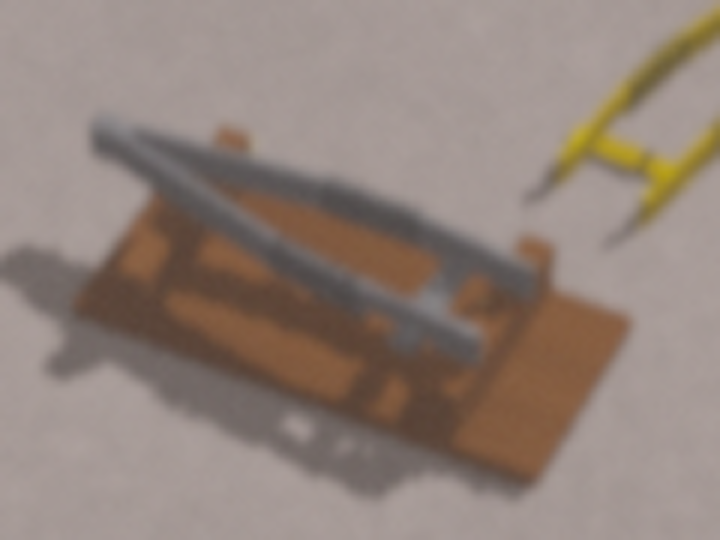

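```bash
cat > h.py <<'E'
from station import r, vision, ticket
import cv2,numpy as np
P={n:vision.camera_params(n) for n in("scene","top")}
def ray(n,u,v):
    K=P[n]["camera_matrix"];E=P[n]["extrinsics"];R=E[:3,:3];t=E[:3,3]
    d=np.array([(u-K[0,2])/K[0,0],-(v-K[1,2])/K[1,1],-1.])
    return -R.T@t,(R.T@d)/np.linalg.norm(d)
def plane(n,u,v,z):
    o,d=ray(n,u,v);return o+d*(z-o[2])/d[2]
def tri(a,b):
    o1,d1=ray("top",*a);o2,d2=ray("scene",*b)
    M=np.c_[d1,-d2];s=np.linalg.lstsq(M,o2-o1,rcond=None)[0]
    p,q=o1+s[0]*d1,o2+s[1]*d2;return (p+q)/2,np.linalg.norm(p-q)
def proj(n,p):
    K=P[n]["camera_matrix"];E=P[n]["extrinsics"];c=E[:3,:3]@np.asarray(p,float)+E[:3,3]
    return np.array([K[0,2]+K[0,0]*c[0]/-c[2],K[1,2]-K[1,1]*c[1]/-c[2]])
E
python3 - <<'E'
from h import *
np.set_printoptions(precision=1,suppress=True)
t=cv2.imread('pics/top0.png');s=cv2.imread('pics/scene0.png')
# slide mask in top: plaster, wheel
for n,im in(("top",t),("scene",s)):
    hsv=cv2.cvtColor(im,cv2.COLOR_BGR2HSV)
    m=cv2.inRange(hsv,(15,70,60),(30,255,255))
    k,l,st,ce=cv2.connectedComponentsWithStats(m)
    for i in range(1,k):
        if st[i,4]>100: print(n,'plaster/yellow',st[i],ce[i])
    bx={'top':(355,230,45,45),'scene':(225,262,50,55)}[n]
    x,y,w,h=bx;c=hsv[y:y+h,x:x+w]
    for th in (110,125,140):
        mm=cv2.inRange(c,(0,0,th),(180,45,255))
        cs,_=cv2.findContours(mm,cv2.RETR_EXTERNAL,cv2.CHAIN_APPROX_NONE)
        q=max(cs,key=cv2.contourArea); e=cv2.fitEllipse(cv2.convexHull(q)); print(n,th,np.array(e[0])+[x,y],e[1:],cv2.contourArea(q), plane(n,e[0][0]+x,e[0][1]+y,82))
# pointer from crops
pt=(345+205/5.9,215+140/5.9); ct=(345+190/5.9,215+215/5.9)
print('pointer',plane('top',*pt,82),plane('scene',140+455/3.7,260+132/3.7,82))
# bed corners at z18/30 in top
for a in((45,133),(55,347),(728,103),(745,312)):print('corner',plane('top',345+a[0]/5.9,215+a[1]/5.9,18))
# stand corners
for a in((92,95),(288,60),(363,485),(165,527)):print('stand',plane('top',205+a[0]/6,230+a[1]/6,8))
for nm,a,b in(('rear',(232,540),(105,128)),('ftip',(152,135),(530,283)),('mtip',(246,127),(476,350))):
    print(nm,tri((205+a[0]/6,230+a[1]/6),(280+b[0]/6,140+b[1]/6)),plane('top',205+a[0]/6,230+a[1]/6,44))
E
```

```text
top plaster/yellow [320 179  30  28 514] [334.6 192.2]
top plaster/yellow [569 206  36  36 619] [588.7 224.5]
top plaster/yellow [436 239  28  22 564] [449.4 249.4]
top plaster/yellow [132 255  70  21 434] [170.8 264.5]
top 110 [376.1 251.2] ((26.477025985717773, 27.23676872253418), 97.55992126464844) 297.5 [ 550.5 -101.7   82. ]
top 125 [367.  232.6] ((6.372811794281006, 74.35745239257812), 88.20645904541016) 204.5 [590.8 -82.1  82. ]
top 140 [362.2 231.7] ((5.021292209625244, 6.883504867553711), 75.6806869506836) 20.5 [592.7 -71.8  82. ]
scene plaster/yellow [152   7  23  17 154] [162.6  16.5]
scene plaster/yellow [372 128  50  49 560] [397.2 152.1]
scene plaster/yellow [339 301  34  36 983] [356.  318.3]
scene plaster/yellow [ 158  346   49   47 1288] [182.2 368.8]
scene 110 [252.1 285. ] ((61.35251235961914, 71.97390747070312), 116.90453338623047) 1880.5 [ 553.5 -102.4   82. ]
scene 125 [241.5 279.9] ((42.93700408935547, 76.66435241699219), 81.93406677246094) 1278.0 [ 533.4 -105.9   82. ]
scene 140 [241.3 279.4] ((42.137516021728516, 73.72673797607422), 81.53736877441406) 1100.0 [ 532.5 -105.3   82. ]
pointer [ 577.7 -109.6   82. ] [ 580.6 -106.5   82. ]
corner [587.7 -54.6  18. ]
corner [504.6 -58.6  18. ]
corner [ 601.7 -318.5   18. ]
corner [ 520.8 -323.1   18. ]
stand [566.8 251.2   8. ]
stand [581.1 175.6   8. ]
stand [418.7 142.9   8. ]
stand [402. 218.   8.]
rear (array([399.1, 187.3,  43.6]), np.float64(0.9804185383352847)) [398.8 186.8  44. ]
ftip (array([548.8, 221.9,  38.5]), np.float64(0.08749211520576444)) [548.2 220.9  44. ]
mtip (array([552.5, 186.9,  38.9]), np.float64(1.2225579522691068)) [551.6 185.7  44. ]
```

Request:
play_rows(plan=[[[0.0919, 0.031, 0.035, 0, 8], [0.0919, 0.031, 0.035, 0, 8], [0.0919, 0.031, 0.035, 0, 8], [0.0919, 0.031, 0.035, 0, 8], [0.0919, 0.031, 0.035, 0, 8], [0.0919, 0.031, 0.035, 0, 8], [0.0919, 0.031, 0.035, 0, 8], [0.0919, 0.031, 0.035, 0, 8]]])

```text
clock: 0.9
ee_pos: [395.9, -274.0, 214.3]
eef_rot: [-3.141, -0.0, 1.381]
wrist_force: [0.0, -0.7, -0.0]
finger_gap: 91.9
```

```bash
python3 - <<'E'
from h import *
np.set_printoptions(precision=1,suppress=True)
print('wheel top',plane('top',377.2,251.4,82),'scene',plane('scene',251.4,286.5,82),tri((377.2,251.4),(251.4,286.5)))
print('pin',plane('top',377.2,269.6,46), 'exp px',proj('top',(513.5,-105,46)),proj('scene',(513.5,-105,46)))
E
```

```text
wheel top [ 550.1 -104.    82. ] scene [ 554.6 -105.2   82. ] (array([ 551.2, -103.8,   77. ]), np.float64(1.9337272944370072))
pin [ 513.  -107.6   46. ] exp px [376.  269.4] [235.7 285.7]
```

Request:
play_rows(plan=[[[0.0919, 0.031, 0.034, 0, 6], [0.0919, 0.031, 0.034, 0, 6], [0.0919, 0.031, 0.034, 0, 6], [0.0919, 0.031, 0.034, 0, 5.5], [0.0919, 0.031, 0.034, 0, 0], [0.0919, 0, 0, -0.04, 0], [0.0919, 0, 0, -0.02, 0], [0.0919, 0, 0, 0, 0]]])

```text
clock: 1.7
ee_pos: [547.5, -104.3, 150.5]
eef_rot: [-3.135, -0.005, 1.787]
wrist_force: [-0.9, 1.1, 0.1]
finger_gap: 92.1
```

```bash
python3 - <<'E'
from h import *
t=vision.snapshot('top');s=vision.snapshot('scene')
def c(im,x,y,w,h,k):return cv2.resize(im[y:y+h,x:x+w],None,fx=k,fy=k,interpolation=cv2.INTER_CUBIC)
cv2.imwrite('pics/e.png',np.hstack([c(t,330,190,100,150,4),c(s,200,180,100,150,4)]))
o=r.get_obs();print(o['ee_pos'],o['eef_rot'],o['joint_positions'],proj('scene',o['ee_pos']))
E
```

```text
[ 549.98454349 -105.84032626  154.71831194] [-3.14109771e+00 -4.15344062e-04  1.78581890e+00] [-4.05895439e-01  1.73022683e-01  1.70225112e+00  5.22616902e-05
  1.26696305e+00 -6.20933770e-01] [243.97969358 257.76828225]
```

View pics/e.png

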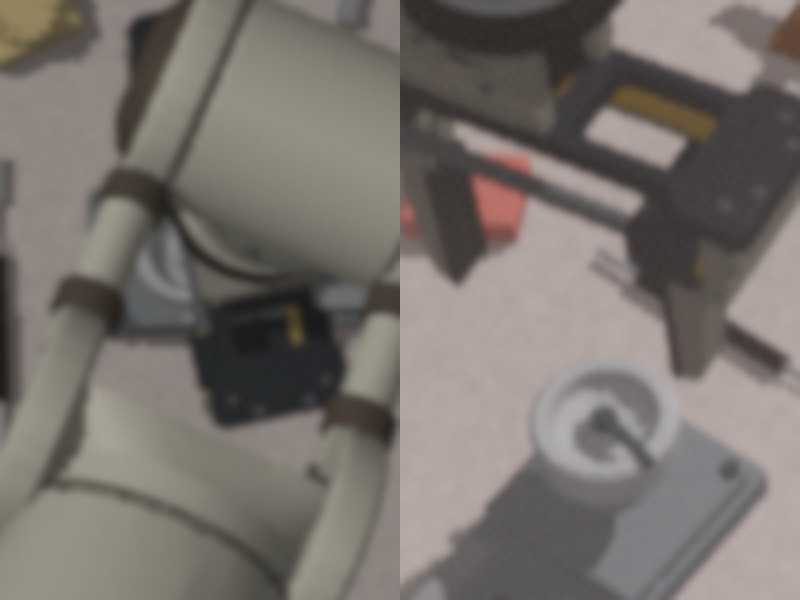

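Request:
play_rows(plan=[[[0.0919, 0.0005, 0.002, -0.03, 0], [0.0919, 0, 0, -0.03, 0], [0.0919, 0, 0, -0.02, 0], [0.0919, 0, 0, -0.015, 0], [0.0919, 0, 0, -0.005, 0], [0.0919, 0, 0, 0, 0]]])

```text
clock: 2.4
ee_pos: [551.0, -104.2, 55.2]
eef_rot: [3.141, 0.0, 1.786]
wrist_force: [-0.5, -0.3, -0.2]
finger_gap: 92.0
```

```bash
python3 - <<'E'
from h import *
s=vision.snapshot('scene')
cv2.imwrite('pics/f.png',cv2.resize(s[200:350,170:330],None,fx=4.5,fy=4,interpolation=cv2.INTER_CUBIC))
o=r.get_obs();print(o['ee_pos'],o['wrist_force'])
E
```

```text
[ 551.49458986 -104.33136333   55.79626985] [ 0.81975981 -0.30107081  0.36195219]
```

View pics/f.png

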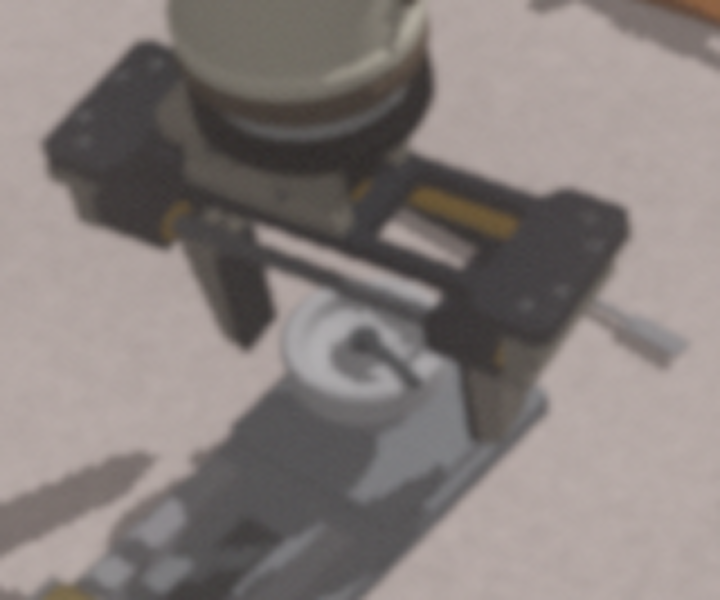

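The fingers straddle the wheel (rim at about (355,350) in the crop), so I'll close gently.

Request:
play_rows(plan=[[[0.055, 0, 0, 0, 0], [0.055, 0, 0, 0, 0], [0.055, 0, 0, 0, 0], [0.055, 0, 0, 0, 0], [0.055, 0, 0, 0, 0], [0.055, 0, 0, 0, 0]]], newtons=10)

```text
clock: 3.05
ee_pos: [549.9, -104.1, 54.8]
eef_rot: [-3.14, -0.0, 1.786]
wrist_force: [-4.7, -0.8, 5.3]
finger_gap: 60.0
```

Request:
play_rows(plan=[[[0.055, -0.001, 0, 0, 0], [0.055, 0, 0, 0, -3], [0.055, 0, 0, 0, -6], [0.055, 0, 0, 0, -6], [0.055, 0, 0, 0, -6], [0.055, 0, 0, 0, -6], [0.055, 0, 0, 0, -3], [0.055, 0, 0, 0, 0]]])

```text
clock: 3.85
ee_pos: [549.3, -104.0, 54.8]
eef_rot: [-3.141, 0.0, 1.261]
wrist_force: [-3.5, -1.6, 5.3]
finger_gap: 59.9
```

```bash
python3 - <<'E'
from h import *
s=vision.snapshot('scene')
cv2.imwrite('pics/g.png',cv2.resize(s[200:350,170:330],None,fx=4.5,fy=4,interpolation=cv2.INTER_CUBIC))
o=r.get_obs();print(o['ee_pos'],o['eef_rot'],o['wrist_force'],o['ft_torque'],o['finger_gap'])
E
```

```text
[ 549.27903361 -104.00346206   54.80069896] [-3.14078983e+00  4.13466424e-04  1.26198490e+00] [-4.18308236 -0.79720905  4.72776894] [-0.18890996  0.87985454 -0.04993412] 59.71990222506171
```

View pics/g.png

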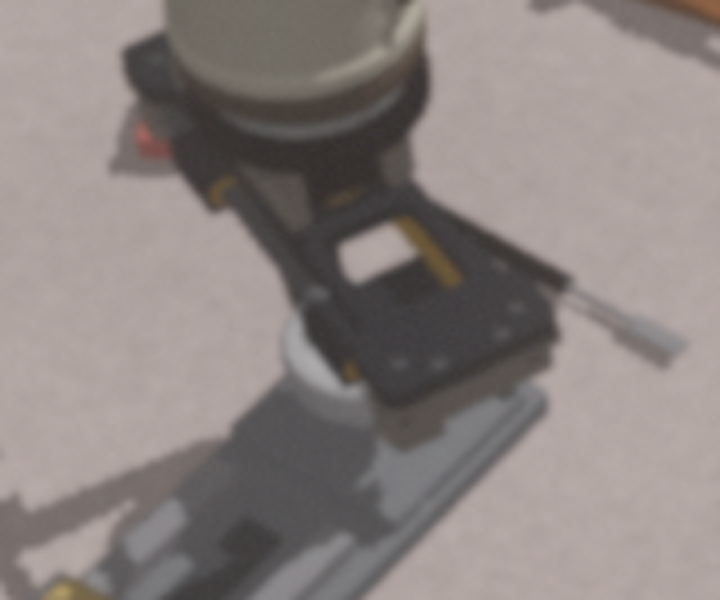

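Request:
play_rows(plan=[[[0.055, 0, 0, 0, -7], [0.055, 0, 0, 0, -8], [0.055, 0, 0, 0, -8], [0.055, 0, 0, 0, -8], [0.055, 0, 0, 0, -8], [0.055, 0, 0, 0, -8], [0.055, 0, 0, 0, -8], [0.055, 0, 0, 0, -7]]])

```text
clock: 4.7
ee_pos: [548.4, -103.1, 54.8]
eef_rot: [-3.139, 0.003, 0.175]
wrist_force: [-7.2, 2.2, 9.1]
finger_gap: 59.4
```

Request:
play_rows(plan=[[[0.055, 0, 0, 0, -8], [0.055, 0, 0, 0, -8], [0.055, 0, 0, 0, -8], [0.055, 0, 0, 0, -8], [0.055, 0, 0, 0, -8], [0.055, 0, 0, 0, -8], [0.055, 0, 0, 0, -8], [0.055, 0, 0, 0, -7]]])

```text
clock: 5.5
ee_pos: [548.9, -101.9, 54.8]
eef_rot: [-3.141, 0.004, -0.925]
wrist_force: [-6.2, 5.8, 8.5]
finger_gap: 59.5
```

Request:
play_rows(plan=[[[0.055, 0, 0, 0, -5], [0.055, 0, 0, 0, -3], [0.055, 0, 0, 0, 0], [0.0919, 0, 0, 0, 0], [0.0919, 0, 0, 0, 0], [0.0919, 0, 0, 0, 0], [0.0919, 0, 0, 0, 0], [0.0919, 0, 0, 0.02, 0]]])

```text
clock: 6.3
ee_pos: [547.4, -103.0, 72.0]
eef_rot: [3.138, 0.005, -1.059]
wrist_force: [-0.4, -0.6, -0.1]
finger_gap: 91.7
```

```bash
python3 - <<'E'
from h import *
s=vision.snapshot('scene');t=vision.snapshot('top')
cv2.imwrite('pics/i.png',np.hstack([cv2.resize(s[200:350,170:330],None,fx=3,fy=3,interpolation=cv2.INTER_CUBIC),cv2.resize(t[200:350,345:445],None,fx=3,fy=3,interpolation=cv2.INTER_CUBIC)]))
o=r.get_obs();print(o)
E
```

```text
{'clock': 6.4, 'joint_positions': array([-4.02839613e-01,  2.66838408e-01,  1.75943848e+00,  6.45387430e-05,
        1.11045156e+00,  2.22693193e+00]), 'joint_vel': array([-0.00172261,  0.0209427 ,  0.01989954,  0.00130503, -0.03156321,
        0.00039877]), 'joint_torque': array([ 2.51860293e-01, -3.80454040e+01, -2.69051421e+01, -2.70113919e-02,
        3.64528187e-01,  2.85061564e-03]), 'ee_pos': array([ 551.53174537, -104.67899158,   76.77992674]), 'eef_rot': array([-3.13857926, -0.00381881, -1.0590095 ]), 'wrist_force': array([0.42866105, 0.27601626, 0.42072464]), 'ft_torque': array([ 0.1047735 , -0.10156602,  0.00936997]), 'finger_gap': 91.73830861731291}
```

View pics/i.png

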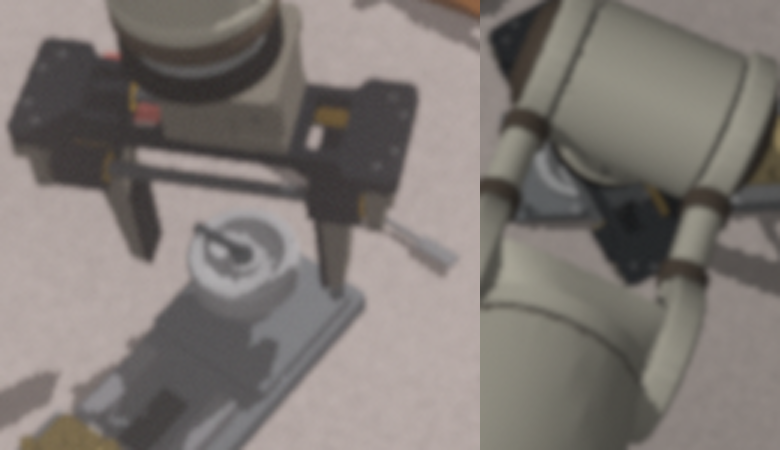

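Request:
play_rows(plan=[[[0.0919, 0, 0, 0.045, 0], [0.0919, 0, 0, 0.045, 0], [0.0919, 0, 0.045, 0, 8], [0.0919, 0, 0.045, 0, 8], [0.0919, 0, 0.045, 0, 8], [0.0919, 0, 0.045, 0, 8], [0.0919, 0, 0.045, 0, 8], [0.0919, 0, 0.02, 0, 8]]])

```text
clock: 7.2
ee_pos: [549.1, 144.6, 164.0]
eef_rot: [-3.141, 0.0, -0.213]
wrist_force: [0.3, -0.1, -0.9]
finger_gap: 91.6
```

```bash
python3 - <<'E'
from h import *
s=vision.snapshot('scene');t=vision.snapshot('top')
cv2.imwrite('pics/s1.png',s);cv2.imwrite('pics/t1.png',t)
k=cv2.INTER_CUBIC
cv2.imwrite('pics/j.png',cv2.resize(t[215:285,345:480],None,fx=5.9,fy=5.9,interpolation=k))
cv2.imwrite('pics/k.png',cv2.resize(s[260:420,140:300],None,fx=3.7,fy=3.7,interpolation=k))
o=r.get_obs();print(o['ee_pos'],o['eef_rot'])
E
```

```text
[549.19287163 143.71788196 163.90960678] [-3.14108137e+00  3.69135172e-04 -2.16039367e-01]
```

View pics/j.png

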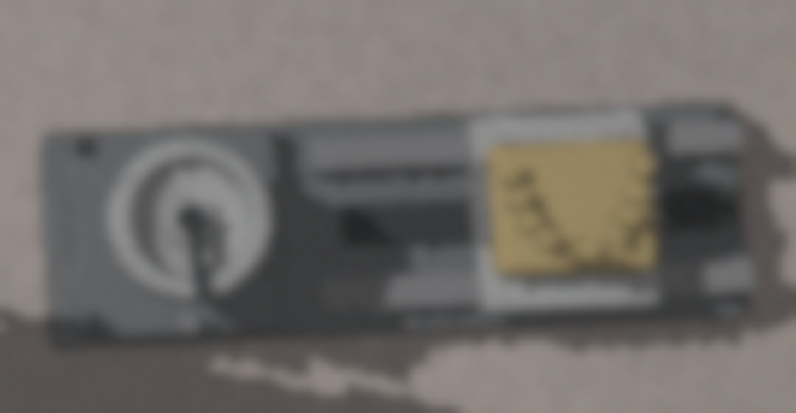

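View pics/k.png

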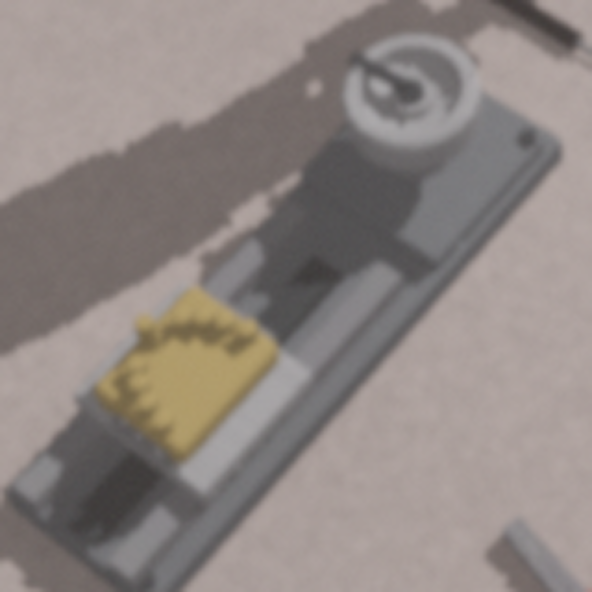

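```bash
python3 - <<'E'
from h import *
np.set_printoptions(precision=2,suppress=True)
def pc(a):return plane('top',345+a[0]/5.9,215+a[1]/5.9,82)
def sc(a):return plane('scene',140+a[0]/3.7,260+a[1]/3.7,82)
def ang(p,c):d=(p-c)[:2];return np.arctan2(d[1],d[0]),np.hypot(*d)
c=pc((190,217));cs=sc((408,92))
print(c,cs)
print('top',ang(pc((205,140)),c),ang(pc((206,297)),c)); print('scene',ang(sc((455,132)),sc((410,97))),ang(sc((353,58)),sc((410,92))))
# darkness weighted pointer: sample ring
for nm in('top0','t1'):
    g=cv2.cvtColor(cv2.imread(f'pics/{nm}.png'),cv2.COLOR_BGR2GRAY).astype(np.float32)
    def f(C,R):
        A=np.arange(-np.pi,np.pi,.02);v=0
        for rr in R:
            px=np.array([proj('top',(C[0]+rr*np.cos(a),C[1]+rr*np.sin(a),82)) for a in A],np.float32)
            v=v+cv2.remap(g,px[:,0][None],px[:,1][None],cv2.INTER_LINEAR)[0]
        i=np.argsort(v)[:12];return A[i].round(2)
    print(nm,f((550.3,-104,82),(23,25,27,28)))
for nm,n in(('top0','top'),('t1','top'),('scene0','scene'),('s1','scene')):
    im=cv2.imread(f'pics/{nm}.png');m=cv2.inRange(cv2.cvtColor(im,cv2.COLOR_BGR2HSV),(15,70,60),(30,255,255))
    k,l,st,ce=cv2.connectedComponentsWithStats(m)
    R={'top':(415,230,485,270),'scene':(140,330,230,400)}[n]
    for i in range(1,k):
        if st[i,4]>200 and R[0]<ce[i][0]<R[2] and R[1]<ce[i][1]<R[3]:
            print(nm,st[i],ce[i],plane(n,*ce[i],60))
            mm=(l==i).astype(np.uint8);q=cv2.findContours(mm,0,1)[0][0];print(cv2.minAreaRect(q))
E
```

```text
[ 549.29 -104.02   82.  ] [ 551.02 -104.06   82.  ]
top (np.float64(-0.19417960608877002), np.float64(28.96104487774958)) (np.float64(-2.948518172045055), np.float64(29.7907410737935))
scene (np.float64(-0.03866560698043764), np.float64(27.15049519747852)) (np.float64(-3.06106832938074), np.float64(31.719958343629084))
top0 [-0.16 -0.18 -0.2  -0.14 -0.22 -0.24 -0.12 -0.26 -0.1  -0.28 -0.08 -0.3 ]
t1 [-2.98 -3.   -2.96 -3.02 -2.94 -3.04 -2.92 -3.06 -2.9  -3.08 -2.88 -3.1 ]
top0 [436 239  28  22 564] [449.44 249.39] [ 558.15 -264.51   60.  ]
((449.5, 249.5), (21.0, 27.0), 90.0)
t1 [428 239  28  22 557] [441.54 249.65] [ 557.41 -247.24   60.  ]
((441.5, 249.5), (21.0, 27.0), 90.0)
scene0 [ 158  346   49   47 1288] [182.17 368.78] [ 563.15 -266.18   60.  ]
((181.62692260742188, 367.765380859375), (35.60855484008789, 42.71272277832031), 37.87498474121094)
s1 [ 166  338   49   46 1252] [190.12 360.13] [ 561.97 -249.21   60.  ]
((188.8235321044922, 358.79412841796875), (34.70991134643555, 43.25285720825195), 42.273685455322266)
```

```bash
python3 - <<'E'
from h import *
np.set_printoptions(precision=3,suppress=True)
A=np.arange(-np.pi,np.pi,.01)
for nm,n in(('top0','top'),('t1','top'),('scene0','scene'),('s1','scene')):
    g=cv2.cvtColor(cv2.imread(f'pics/{nm}.png'),cv2.COLOR_BGR2GRAY).astype(np.float32)
    C={'top':(550,-104),'scene':(553.5,-104.3)}[n]
    for rr in (12,16,20,25,28):
        px=np.array([proj(n,(C[0]+rr*np.cos(a),C[1]+rr*np.sin(a),82)) for a in A],np.float32)
        v=cv2.remap(g,px[:,0][None],px[:,1][None],cv2.INTER_LINEAR)[0]
        z=np.exp(1j*A);i=v<np.percentile(v,7); print(nm,rr,np.angle((z[i]*(v.max()-v[i])).sum()).round(3),v.min(),np.median(v))
t=cv2.imread('pics/t1.png');
cv2.imwrite('pics/l.png',cv2.resize(t[230:280,350:405],None,fx=12,fy=12,interpolation=cv2.INTER_CUBIC))
E
```

```text
top0 12 -0.304 82.0 111.71289
top0 16 0.007 73.75 112.728516
top0 20 -0.175 65.59766 97.92285
top0 25 -0.186 71.70703 124.34375
top0 28 -0.489 73.796875 112.609375
t1 12 -2.874 77.6875 123.40625
t1 16 2.943 82.14844 121.77246
t1 20 2.942 74.47266 106.375
t1 25 -2.979 74.3291 129.7461
t1 28 -2.894 72.11328 119.89258
scene0 12 -0.261 87.65625 124.34961
scene0 16 0.26 86.6084 125.44922
scene0 20 0.581 85.171875 142.00781
scene0 25 0.047 83.04297 134.02734
scene0 28 -0.551 94.890625 139.26758
s1 12 3.119 89.44531 130.81836
s1 16 2.573 91.552734 132.55957
s1 20 2.598 88.0 137.33398
s1 25 3.118 86.63672 140.11719
s1 28 -2.134 91.17969 143.25293
```

View pics/l.png

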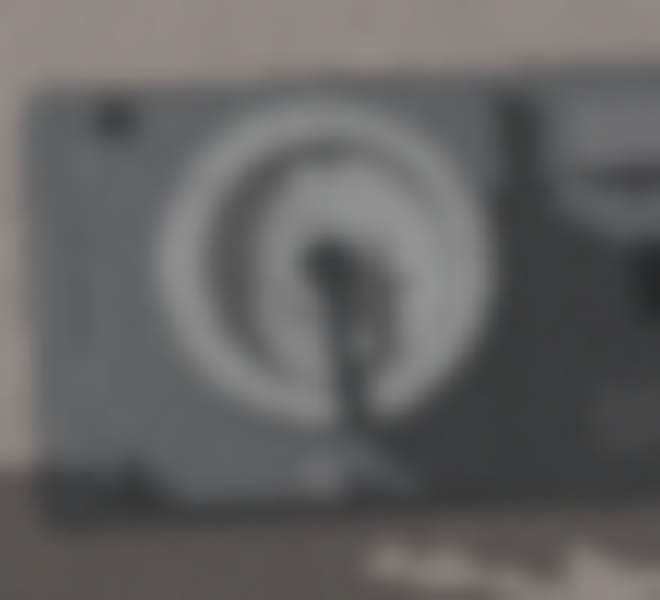

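```bash
python3 - <<'E'
from h import *
s=cv2.imread('pics/s1.png');x0,y0=228,262
k=11
def mk(im,x0,y0,w,h,n,C):
    o=cv2.resize(im[y0:y0+h,x0:x0+w],None,fx=k,fy=k,interpolation=cv2.INTER_CUBIC)
    o2=o.copy()
    def q(p):return tuple(int(v) for v in ((proj(n,p)-[x0,y0]+.5)*k))
    for a in np.arange(0,6.28,.1): cv2.circle(o2,q((C[0]+30*np.cos(a),C[1]+30*np.sin(a),82)),1,(0,0,255),-1)
    for a,c in((-3.08,(0,255,0)),(-3.0,(255,0,0))):
        cv2.line(o2,q((C[0]+10*np.cos(a),C[1]+10*np.sin(a),82)),q((C[0]+30*np.cos(a),C[1]+30*np.sin(a),82)),c,1)
    a=-3.08;cv2.circle(o2,q((C[0]+36*np.cos(a),C[1]+36*np.sin(a),46)),3,(255,0,255),1)
    return np.hstack([o,o2])
cv2.imwrite('pics/m.png',mk(s,232,265,36,40,'scene',(553,-104.5)))
cv2.imwrite('pics/n.png',mk(cv2.imread('pics/t1.png'),358,234,36,40,'top',(549.7,-103.8)))
E
```

```text
(no output)
```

View pics/m.png

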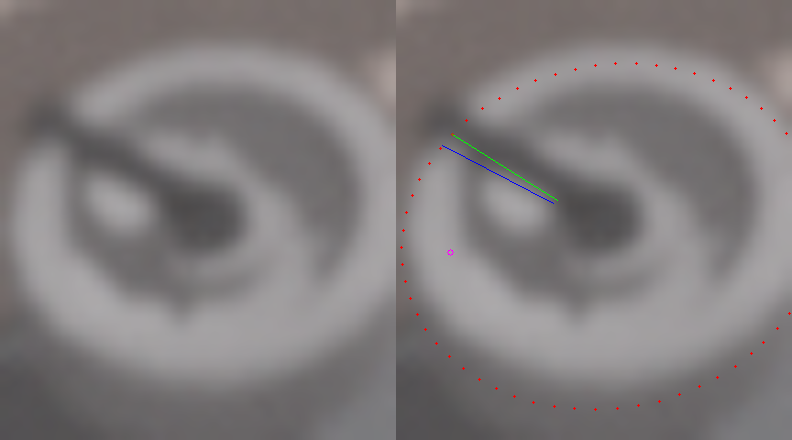

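View pics/n.png

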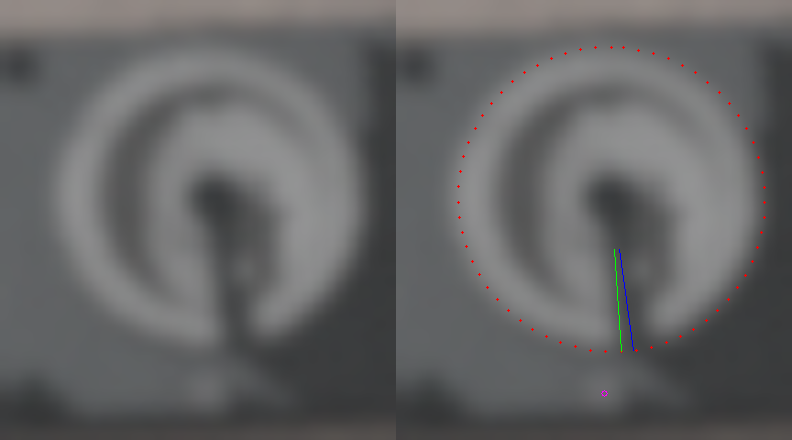

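```bash
python3 - <<'E'
from h import *
f=lambda a,z:plane('top',358+(a[0]+.5)/11-.5,234+(a[1]+.5)/11-.5,z)[:2]
def an(p,c):d=p-c;return np.arctan2(d[1],d[0]).round(3),np.hypot(*d).round(1)
c=f((207,198),82)
print(c,'pin',an(f((207,385),46),c),'ptr',[an(f((x,340),82),c) for x in(228,235,240)])
g=lambda a,z:plane('scene',232+(a[0]+.5)/11-.5,265+(a[1]+.5)/11-.5,z)[:2]
for cc in((207,213),(203,218),(210,215)):
  c=g(cc,82);print(c,[an(g(p,82),c) for p in((50,115),(60,122),(120,155))])
# slide yaw by edges
t=cv2.imread('pics/top0.png')
gr=cv2.cvtColor(t,cv2.COLOR_BGR2LAB).astype(np.float32)
def edge(cols,rng):
    pts=[]
    for u in cols:
        col=cv2.GaussianBlur(gr,(3,3),0)[rng[0]:rng[1],u,2]  # b channel
        gd=np.abs(np.diff(col));i=np.arange(len(gd));w=gd**2;pts.append((u,rng[0]+.5+(w*i).sum()/w.sum()))
    p=np.array(pts,np.float32);vx,vy,_,_=cv2.fitLine(p,cv2.DIST_HUBER,0,.01,.01).ravel();return vx,vy,p
for nm,cols,rng in(('up house',range(356,388),(230,245)),('up bed',range(400,465),(226,243)),):
    vx,vy,p=edge(cols,rng)
    for z in(18,30):
        a=plane('top',*p[0],z);m=p.mean(0)
        b1=plane('top',m[0]-20*vx,m[1]-20*vy,z);b2=plane('top',m[0]+20*vx,m[1]+20*vy,z);d=b1-b2
        print(nm,z,'yaw',np.arctan2(-d[0],d[1]).round(3))
    print(p[::8].round(1).tolist())
E
```

```text
[ 549.78564271 -102.21403454] pin (np.float64(-3.039), np.float64(34.6)) ptr [(np.float64(-2.999), np.float64(28.1)), (np.float64(-2.951), np.float64(28.4)), (np.float64(-2.917), np.float64(28.5))]
[ 549.87170029 -102.6305762 ] [(np.float64(-3.082), np.float64(29.9)), (np.float64(-3.078), np.float64(27.9)), (np.float64(-3.111), np.float64(16.9))]
[ 550.02002673 -103.62863275] [(np.float64(-3.115), np.float64(30.0)), (np.float64(-3.114), np.float64(28.0)), (np.float64(3.113), np.float64(17.1))]
[ 550.45063468 -102.61289591] [(np.float64(-3.082), np.float64(30.5)), (np.float64(-3.079), np.float64(28.5)), (np.float64(-3.111), np.float64(17.5))]
up house 18 yaw 0.048
up house 30 yaw 0.048
[[356.0, 237.10000610351562], [364.0, 236.39999389648438], [372.0, 236.39999389648438], [380.0, 236.1999969482422]]
up bed 18 yaw -0.071
up bed 30 yaw -0.071
[[400.0, 234.89999389648438], [408.0, 234.5], [416.0, 234.5], [424.0, 233.5], [432.0, 233.5], [440.0, 238.39999389648438], [448.0, 238.10000610351562], [456.0, 237.8000030517578], [464.0, 237.3000030517578]]
```

Request:
play_rows(plan=[[[0.0919, 0, -0.048, 0, 0], [0.0919, 0, -0.048, 0, 0], [0.0919, 0, -0.048, 0, 0], [0.0919, 0, -0.048, 0, 0], [0.0919, 0, -0.048, 0, 0], [0.0919, 0, -0.006, -0.03, 0], [0.0919, 0, 0, -0.03, 0], [0.0919, 0, 0, 0, 0]]])

```text
clock: 8.1
ee_pos: [545.8, -105.2, 99.8]
eef_rot: [-3.14, 0.009, -0.226]
wrist_force: [-1.2, 0.5, -0.9]
finger_gap: 91.8
```

Request:
play_rows(plan=[[[0.0919, 0, 0, -0.03, 0], [0.0919, 0, 0, -0.015, 0], [0.0919, 0, 0, -0.004, 0], [0.0919, 0, 0, 0, 0]]])

```text
clock: 8.5
ee_pos: [549.6, -104.8, 55.8]
eef_rot: [-3.142, 0.0, -0.221]
wrist_force: [1.2, 0.1, 0.8]
finger_gap: 92.3
```

Request:
play_rows(plan=[[[0.0919, 0, 0.002, -0.001, 0], [0.055, 0, 0, 0, 0], [0.055, 0, 0, 0, 0], [0.055, 0, 0, 0, 0], [0.055, 0, 0, 0, 0], [0.055, 0, 0, 0, 0], [0.055, 0, 0, 0, 0]]])

```text
clock: 9.2
ee_pos: [549.7, -102.9, 54.8]
eef_rot: [3.142, -0.0, -0.221]
wrist_force: [-0.5, 0.5, 1.6]
finger_gap: 59.3
```

Request:
play_rows(plan=[[[0.055, 0, 0, 0, -1.5], [0.055, 0, 0, 0, -2], [0.055, 0, 0, 0, -1], [0.055, 0, 0, 0, 0], [0.055, 0, 0, 0, 0], [0.0919, 0, 0, 0, 0], [0.0919, 0, 0, 0, 0], [0.0919, 0, 0, 0, 0]]])

```text
clock: 10.0
ee_pos: [549.4, -102.8, 54.3]
eef_rot: [-3.142, 0.001, -0.3]
wrist_force: [0.4, -0.3, 0.7]
finger_gap: 81.6
```

Request:
play_rows(plan=[[[0.0919, 0, 0, 0.02, 0], [0.0919, 0, 0, 0.04, 0], [0.0919, 0, 0, 0.04, 0], [0.0919, 0, 0.045, 0, 6], [0.0919, 0, 0.045, 0, 6], [0.0919, 0, 0.045, 0, 6], [0.0919, 0, 0.045, 0, 4], [0.0919, 0, 0.045, 0, 0]]])

```text
clock: 10.8
ee_pos: [549.3, 123.9, 154.6]
eef_rot: [3.142, -0.0, 0.086]
wrist_force: [0.5, 0.7, 1.0]
finger_gap: 91.7
```

```bash
python3 - <<'E'
from h import *
np.set_printoptions(precision=2,suppress=True)
s=vision.snapshot('scene');t=vision.snapshot('top')
cv2.imwrite('pics/s2.png',s);cv2.imwrite('pics/t2.png',t)
k=cv2.INTER_CUBIC
cv2.imwrite('pics/o.png',np.hstack([cv2.resize(t[234:274,358:394],None,fx=11,fy=11,interpolation=k),cv2.resize(s[265:305,232:268],None,fx=11,fy=11,interpolation=k)]))
o=r.get_obs();print(o['ee_pos'],o['eef_rot'],o['joint_positions'])
E
```

```text
[548.77 126.88 154.4 ] [-3.14  0.    0.09] [0.01 0.18 1.69 0.   1.27 1.49]
```

View pics/o.png

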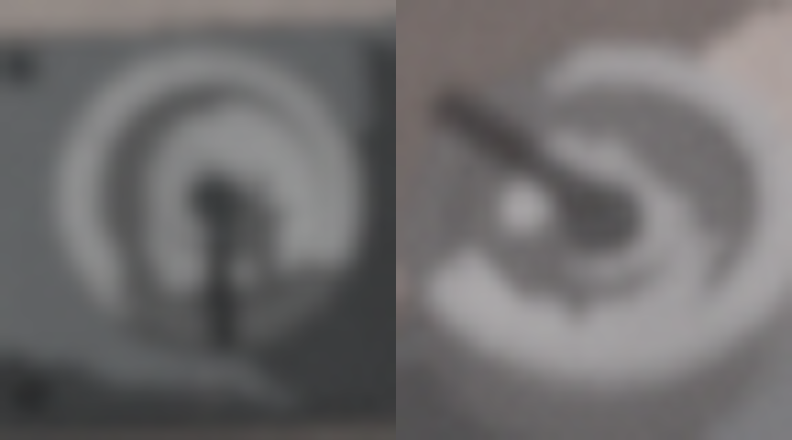

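```bash
python3 - <<'E'
from h import *
g=cv2.cvtColor(cv2.imread('pics/t2.png'),cv2.COLOR_BGR2GRAY).astype(np.float32)
G=cv2.resize(g[234:274,358:394],None,fx=11,fy=11,interpolation=cv2.INTER_CUBIC)
P_=[]
for y in range(240,345,8):
    r_=G[y,180:265];b=max(min(r_[:15].mean(),r_[-15:].mean()),0);w=np.clip(b-4-r_,0,None);i=np.arange(180,265)
    x=(w*i).sum()/w.sum();P_.append((x,y))
P_=np.array(P_);print(P_.round(0).tolist())
f=lambda a,z:plane('top',358+(a[0]+.5)/11-.5,234+(a[1]+.5)/11-.5,z)[:2]
W=np.array([f(p,82) for p in P_])
vx,vy,*_=cv2.fitLine(W.astype(np.float32),cv2.DIST_HUBER,0,.01,.01).ravel()
if vx>0:vx,vy=-vx,-vy
print('line dir',np.arctan2(vy,vx));C=np.array([549.8,-102.3])
for w in W[-5:]:print(np.arctan2(*(w-C)[::-1]).round(3),end=' ')
# slide edges
L=cv2.cvtColor(cv2.imread('pics/top0.png'),cv2.COLOR_BGR2LAB).astype(np.float32)
def edge(cols,r0,r1,z):
    pts=[]
    for u in cols:
        col=L[r0:r1,u,1]; mid=(col[:4].mean()+col[-4:].mean())/2;i=np.where((col[:-1]-mid)*(col[1:]-mid)<=0)[0]
        if len(i):i=i[0];pts.append(plane('top',u,r0+i+(mid-col[i])/(col[i+1]-col[i]),z)[:2])
    p=np.array(pts,np.float32);vx,vy,*_=cv2.fitLine(p,cv2.DIST_HUBER,0,.01,.01).ravel();
    if vy<0:vx,vy=-vx,-vy
    return np.arctan2(-vx,vy),len(p)
print();print(edge(range(357,385),229,245,30),edge(range(398,465),225,241,18),edge(range(357,465),226,242,18))
E
```

```text
[[225.0, 240.0], [223.0, 248.0], [222.0, 256.0], [220.0, 264.0], [220.0, 272.0], [220.0, 280.0], [220.0, 288.0], [221.0, 296.0], [222.0, 304.0], [222.0, 312.0], [222.0, 320.0], [222.0, 328.0], [224.0, 336.0], [224.0, 344.0]]
line dir -3.1180599
-3.022 -3.029 -3.031 -3.03 -3.029 
(np.float32(0.054363325), 28) (np.float32(0.059893686), 67) (np.float32(0.061289504), 108)
```

```bash
python3 - <<'E'
from h import *
g=cv2.cvtColor(cv2.imread('pics/top0.png'),cv2.COLOR_BGR2HSV)
# grey (low sat) pixels in stand box = tweezers arms; 
G=cv2.resize(g[230:330,205:285],None,fx=6,fy=6,interpolation=cv2.INTER_CUBIC)
for y in range(240,460,20):
    s=G[y,130:300,1].astype(float);w=s<90
    lab,n=[],0
    idx=np.where(w)[0]+130
    runs=np.split(idx,np.where(np.diff(idx)>1)[0]+1)
    q=[(a[0],a[-1]) for a in runs if len(a)>5]
    o=[plane('top',205+(m+.5)/6-.5,230+(y+.5)/6-.5,44)[:2].round(1).tolist() for a in q for m in [(a[0]+a[1])/2]]
    print(y,q,o)
print(r.get_obs()['ee_pos'])
E
```

```text
240 [(np.int64(149), np.int64(169)), (np.int64(242), np.int64(267))] [[509.9, 218.1], [510.3, 182.4]]
260 [(np.int64(149), np.int64(170)), (np.int64(243), np.int64(268))] [[502.5, 217.7], [502.8, 181.8]]
280 [(np.int64(152), np.int64(173)), (np.int64(244), np.int64(269))] [[495.0, 216.3], [495.4, 181.2]]
300 [(np.int64(155), np.int64(176)), (np.int64(244), np.int64(269))] [[487.6, 215.0], [488.0, 181.0]]
320 [(np.int64(158), np.int64(179)), (np.int64(244), np.int64(270))] [[480.2, 213.6], [480.6, 180.7]]
340 [(np.int64(160), np.int64(182)), (np.int64(244), np.int64(271))] [[472.8, 212.5], [473.2, 180.3]]
360 [(np.int64(130), np.int64(135)), (np.int64(166), np.int64(188)), (np.int64(243), np.int64(267))] [[465.3, 226.6], [465.5, 210.0], [465.8, 181.0]]
380 [(np.int64(130), np.int64(140)), (np.int64(172), np.int64(193)), (np.int64(243), np.int64(265))] [[457.9, 225.4], [458.1, 207.8], [458.4, 181.2]]
400 [(np.int64(130), np.int64(142)), (np.int64(177), np.int64(199)), (np.int64(240), np.int64(263))] [[450.6, 224.8], [450.8, 205.5], [451.0, 181.9]]
420 [(np.int64(130), np.int64(146)), (np.int64(183), np.int64(204)), (np.int64(238), np.int64(260))] [[443.2, 223.9], [443.4, 203.3], [443.7, 182.7]]
440 [(np.int64(130), np.int64(149)), (np.int64(188), np.int64(210)), (np.int64(234), np.int64(259))] [[435.9, 223.1], [436.1, 201.0], [436.3, 183.4]]
[548.77007833 126.87582501 154.39737862]
```

Request:
play_rows(plan=[[[0.08, -0.03, 0.035, 0, 1.3], [0.08, -0.0285, 0.036, 0, 0], [0.08, 0, 0, -0.04, 0], [0.08, 0, 0, -0.03, 0], [0.08, 0, 0, -0.02, 0], [0.08, 0, 0, 0, 0], [0.08, 0, 0, 0, 0]]])

```text
clock: 11.6
ee_pos: [491.5, 192.6, 65.0]
eef_rot: [3.141, 0.0, 0.106]
wrist_force: [-0.1, 0.0, 0.5]
finger_gap: 80.1
```

```bash
python3 - <<'E'
from h import *
s=vision.snapshot('scene')
cv2.imwrite('pics/p.png',cv2.resize(s[90:240,260:410],None,fx=4,fy=4,interpolation=cv2.INTER_CUBIC))
o=r.get_obs();print(o['ee_pos'],o['eef_rot'],o['wrist_force'])
E
```

```text
[492.24153233 192.78986564  65.80235341] [ 3.14154578e+00 -1.86725512e-03  1.06328417e-01] [ 0.47451242 -0.53551808  0.47135888]
```

View pics/p.png

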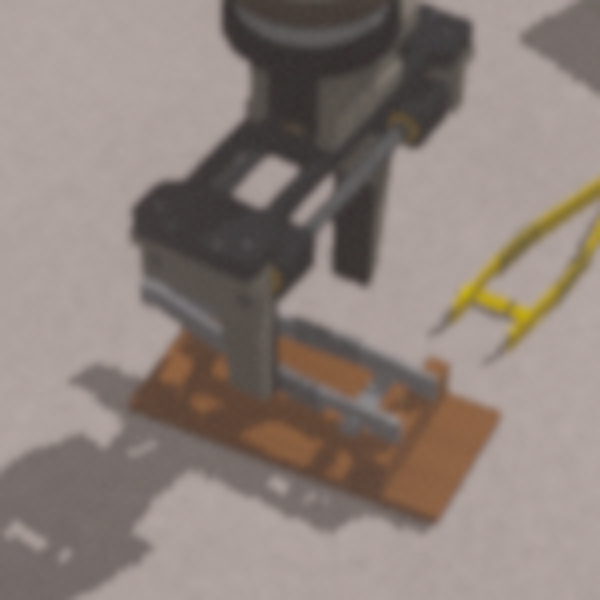

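Request:
play_rows(plan=[[[0.08, -0.0015, 0.005, 0, 0.2], [0.08, 0, 0, -0.02, 0], [0.08, 0, 0, -0.015, 0], [0.08, 0, 0, -0.008, 0], [0.08, 0, 0, -0.004, 0], [0.08, 0, 0, 0, 0]]])

```text
clock: 12.25
ee_pos: [489.9, 198.2, 17.9]
eef_rot: [-3.142, -0.0, 0.111]
wrist_force: [-0.1, -0.2, -0.8]
finger_gap: 80.0
```

Request:
play_rows(plan=[[[0.05, 0, 0, 0, 0], [0.046, 0, 0, 0, 0], [0.042, 0, 0, 0, 0], [0.04, 0, 0, 0, 0], [0.04, 0, 0, 0, 0]]], newtons=12)

```text
clock: 12.75
ee_pos: [489.8, 198.2, 17.8]
eef_rot: [-3.142, -0.0, 0.11]
wrist_force: [1.1, 0.4, 0.9]
finger_gap: 42.2
```

```bash
python3 - <<'E'
from h import *
s=vision.snapshot('scene')
cv2.imwrite('pics/q.png',cv2.resize(s[90:240,260:410],None,fx=4,fy=4,interpolation=cv2.INTER_CUBIC))
o=r.get_obs();print(o['ee_pos'],o['eef_rot'],o['wrist_force'],o['finger_gap'])
E
```

```text
[489.72439856 198.27236716  17.74976916] [-3.14139579e+00 -2.92363526e-04  1.10395360e-01] [-0.50768889  1.95643783  0.39147495] 40.59112679898203
```

View pics/q.png

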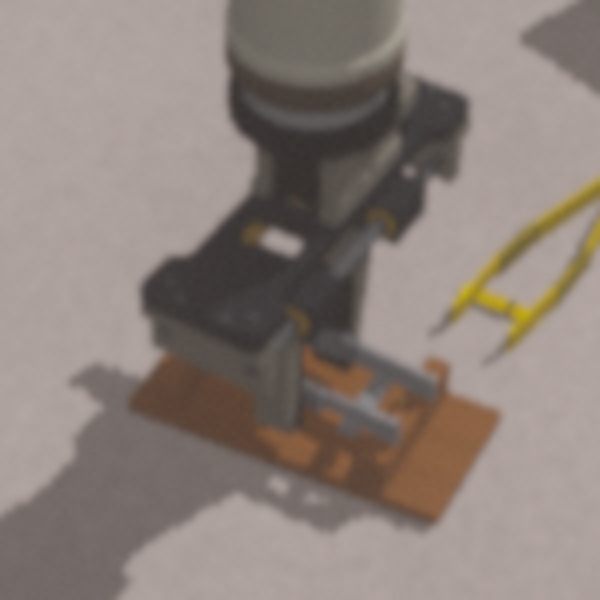

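Request:
play_rows(plan=[[[0.037, 0, 0, 0, 0], [0.035, 0, 0, 0, 0], [0.033, 0, 0, 0, 0], [0.031, 0, 0, 0, 0], [0.031, 0, 0, 0, 0], [0.031, 0, 0, 0, 0]]], newtons=20)

```text
clock: 13.4
ee_pos: [489.8, 198.2, 17.7]
eef_rot: [-3.141, -0.0, 0.11]
wrist_force: [-0.6, 0.6, 1.5]
finger_gap: 31.0
```

Request:
play_rows(plan=[[[0.031, 0, 0, 0.005, 0], [0.031, 0, 0, 0.01, 0], [0.031, 0, 0, 0.02, 0], [0.031, 0, 0, 0.03, 0], [0.031, 0, 0, 0.03, 0], [0.031, 0, 0, 0.03, 0], [0.031, 0, 0, 0.01, 0], [0.031, 0, 0, 0, 0]]])

```text
clock: 14.2
ee_pos: [490.8, 198.3, 154.4]
eef_rot: [-3.142, -0.004, 0.11]
wrist_force: [-1.0, -0.1, -0.5]
finger_gap: 31.0
```

Request:
play_rows(plan=[[[0.03, 0, 0, 0, 0], [0.029, 0, 0, 0, 0], [0.028, 0, 0, 0, 0], [0.027, 0, 0, 0, 0], [0.026, 0, 0, 0, 0], [0.026, 0, 0, 0, 0], [0.026, 0, 0, 0, 0]]])

```text
clock: 14.9
ee_pos: [489.6, 198.2, 152.6]
eef_rot: [3.142, 0.0, 0.11]
wrist_force: [0.2, -0.1, -0.4]
finger_gap: 26.2
```

```bash
python3 - <<'E'
from h import *
s=vision.snapshot('scene');t=vision.snapshot('top')
cv2.imwrite('pics/s3.png',s);cv2.imwrite('pics/t3.png',t)
k=cv2.INTER_CUBIC
cv2.imwrite('pics/u.png',np.hstack([cv2.resize(s[60:210,260:410],None,fx=3.3,fy=3.3,interpolation=k),cv2.resize(t[210:330,195:285],None,fx=3.3,fy=4.125,interpolation=k)]))
o=r.get_obs();print(o['ee_pos'],o['eef_rot'],o['wrist_force'],o['ft_torque'],o['finger_gap'])
E
```

```text
[489.66784534 198.16738116 152.62854443] [-3.14156117e+00 -9.77766931e-05  1.10457179e-01] [-0.01793551 -0.20131161 -0.74190027] [0.02743147 0.01435636 0.03104035] 26.10646842082066
```

View pics/u.png

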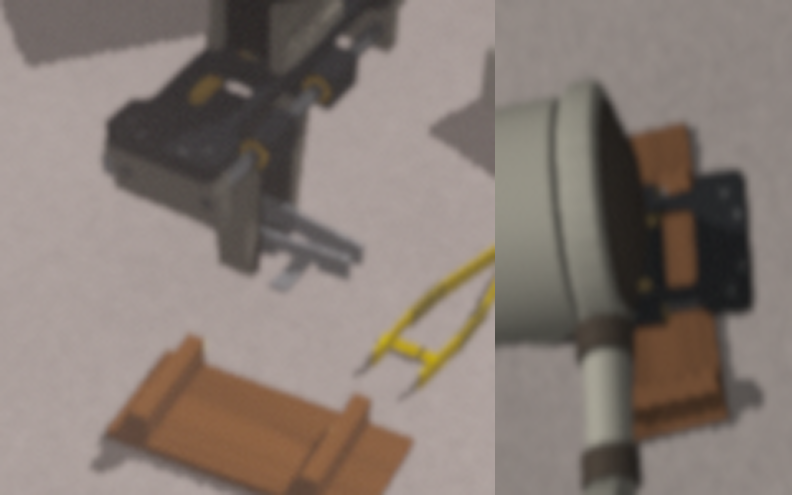

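```bash
python3 - <<'E'
from h import *
s=cv2.imread('pics/s3.png');t=cv2.imread('pics/t2.png')
k=cv2.INTER_CUBIC
print(proj('scene',(0,0,0)))
cv2.imwrite('pics/v.png',np.hstack([cv2.resize(s[330:390,158:218],None,fx=6.6,fy=8,interpolation=k),cv2.resize(t[228:270,420:462],None,fx=9.4,fy=480/42,interpolation=k)]))
print(plane('scene',178.8,346.5,75))
E
```

```text
[102.67376671 143.54558031]
[ 540.17777125 -248.0213119    75.        ]
```

View pics/v.png

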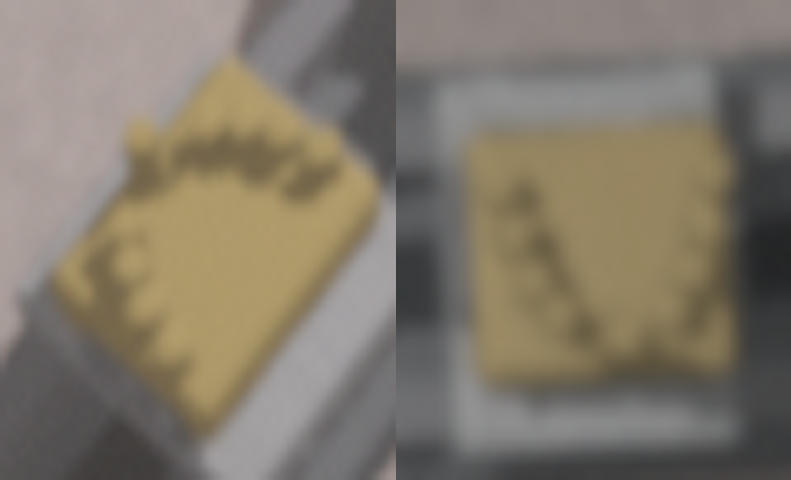

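```bash
python3 - <<'E'
from h import *
np.set_printoptions(precision=1,suppress=True)
a=(443.3-.4,259.5-.4);b=(179.2-.4,346-.4)
print(plane('top',*a,75),plane('scene',*b,75),tri(a,b))
p=plane('scene',*b,75)
# in slide frame
C=np.array([549.8,-102.3]);th=.06
ex=np.array([np.cos(th),np.sin(th)]);ey=np.array([-np.sin(th),np.cos(th)])
for q in(p,plane('top',*a,75),plane('top',441.54,249.65,58)):
    d=q[:2]-C;print('slide xy',d@ex,d@ey+85)
print('top px of p',proj('top',p),proj('top',p-[0,0,17]))
E
```

```text
[ 535.4 -246.4   75. ] [ 539.1 -247.    75. ] (array([ 536.2, -246.7,   70.9]), np.float64(1.6526715094967253))
slide xy -19.39779618540829 -58.803710852388576
slide xy -23.022220111546808 -57.96155661406303
slide xy -0.9225101800731927 -60.612108270442434
top px of p [443.2 257.4] [441.4 258.1]
```

Request:
play_rows(plan=[[[0.026, 0, -0.01, 0, 0], [0.026, 0, -0.02, 0, -0.5], [0.026, -0.002, -0.03, 0, -0.5], [0.026, -0.002, -0.035, 0, -0.5], [0.026, -0.002, -0.035, 0, -0.5], [0.026, -0.002, -0.035, 0, -0.5], [0.026, -0.002, -0.035, 0, -0.3], [0.026, -0.002, -0.035, 0, 0]]])

```text
clock: 15.8
ee_pos: [477.2, -38.8, 152.8]
eef_rot: [3.141, -0.0, 0.061]
wrist_force: [0.1, 0.8, -0.6]
finger_gap: 26.5
```

Request:
play_rows(plan=[[[0.026, 0, -0.035, 0, 0], [0.026, 0, -0.035, 0, 0], [0.026, 0, -0.035, 0, 0], [0.026, 0, -0.035, 0, 0], [0.026, 0, -0.035, 0, 0], [0.026, 0, -0.025, 0, 0], [0.026, 0, -0.013, 0, 0], [0.026, 0, 0, 0, 0]]])

```text
clock: 16.6
ee_pos: [477.2, -251.2, 152.6]
eef_rot: [3.141, 0.0, 0.059]
wrist_force: [0.1, 0.5, -0.3]
finger_gap: 26.0
```

Request:
play_rows(plan=[[[0.026, 0, 0, -0.01, 0], [0.026, 0, 0, -0.02, 0], [0.026, 0, 0, -0.02, 0], [0.026, 0, 0, -0.005, 0], [0.026, 0, 0, 0, 0], [0.026, 0, 0, 0, 0], [0.026, 0, 0, 0, 0]]])

```text
clock: 17.3
ee_pos: [478.4, -250.1, 98.8]
eef_rot: [3.14, -0.001, 0.062]
wrist_force: [0.6, 1.2, -0.6]
finger_gap: 26.1
```

```bash
python3 - <<'E'
from h import *
s=vision.snapshot('scene');t=vision.snapshot('top')
cv2.imwrite('pics/s4.png',s);cv2.imwrite('pics/t4.png',t)
k=cv2.INTER_CUBIC
cv2.imwrite('pics/w.png',np.hstack([cv2.resize(s[240:400,120:280],None,fx=3.1,fy=3.1,interpolation=k),cv2.resize(t[200:360,380:480],None,fx=3.1,fy=3.1,interpolation=k)]))
o=r.get_obs();print(o['ee_pos'],o['eef_rot'],o['wrist_force'],o['ft_torque'],o['finger_gap'],o['clock'])
E
```

```text
[ 478.21059133 -250.18718124   98.58655118] [ 3.14039472e+00 -1.32359063e-03  6.17049156e-02] [ 0.73316297  0.16376995 -0.47251903] [ 0.05248462 -0.03073145 -0.03363186] 26.10900755372343 17.4
```

View pics/w.png

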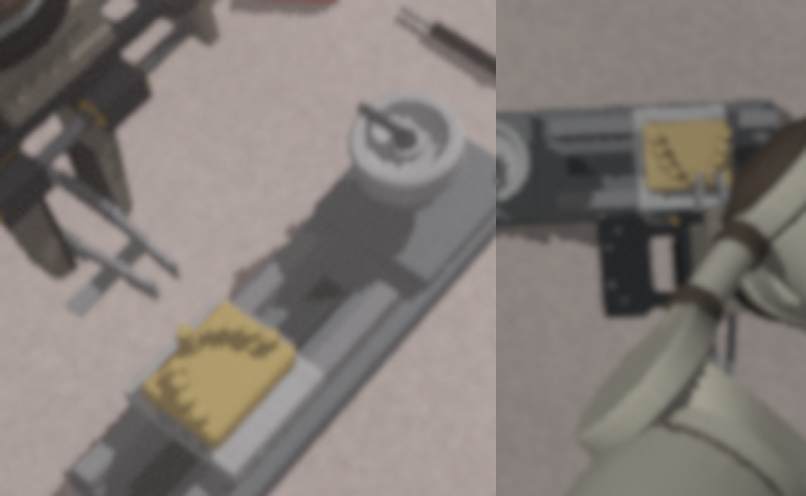

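Both tips are visible in both views: scene crop at about (178,272) and (157,293), top crop at about (700,180) and (722,178). I'll zoom in and triangulate them.

```bash
python3 - <<'E'
from h import *
s=cv2.imread('pics/s4.png');t=cv2.imread('pics/t4.png');k=cv2.INTER_CUBIC
cv2.imwrite('pics/x.png',np.hstack([cv2.resize(s[300:350,130:180],None,fx=8,fy=8,interpolation=k)[:, :400],cv2.resize(t[230:280,425:475],None,fx=8,fy=8,interpolation=k)]))
E
```

```text
(no output)
```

View pics/x.png

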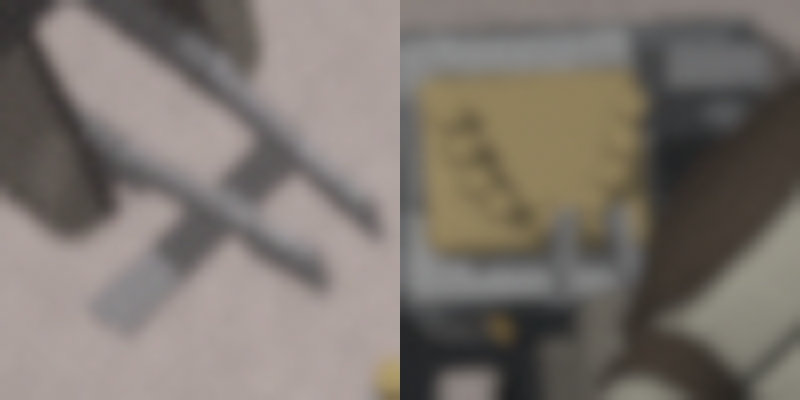

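```bash
python3 - <<'E'
from h import *
np.set_printoptions(precision=1,suppress=True)
f=lambda a:(425+(a[0]+.5)/8-.5,230+(a[1]+.5)/8-.5)
g=lambda a:(130+(a[0]+.5)/8-.5,300+(a[1]+.5)/8-.5)
P1=tri(f((165,210)),g((375,222)));P2=tri(f((217,204)),g((318,276)))
print(P1,P2)
o=r.get_obs();y=.0612;ex=np.array([np.cos(y),np.sin(y)]);ey=np.array([-np.sin(y),np.cos(y)])
for p in(P1[0],P2[0]):
    d=p[:2]-o['ee_pos'][:2];print(d@ex,d@ey,p[2]-o['ee_pos'][2])
print(plane('top',*f((165,210)),122),plane('scene',*g((375,222)),122))
print(plane('top',*f((217,204)),122),plane('scene',*g((318,276)),122))
s=(537.5,-247.3,75)
print('stump in x crop top', (proj('top',s)-[425,230])*8)
E
```

```text
(array([ 539. , -240.4,  119.6]), np.float64(1.2558833087170767)) (array([ 540.3, -254.1,  120.7]), np.float64(0.19475629801006478))
61.235091256471534 6.003863171329067 21.01907400411463
61.68828962971463 -7.688631583244852 22.080297362402945
[ 538.4 -240.4  122. ] [ 540.8 -240.6  122. ]
[ 540.1 -253.8  122. ] [ 541.1 -254.3  122. ]
stump in x crop top [146.5 225.1]
```

Request:
play_rows(plan=[[[0.026, -0.0025, 0, -0.01, 0], [0.026, 0, 0, -0.01, 0], [0.026, 0, 0, -0.006, 0], [0.026, 0, 0, -0.003, 0], [0.026, 0, 0, -0.0015, 0], [0.026, 0, 0, 0, 0], [0.026, 0, 0, 0, 0]]])

```text
clock: 18.1
ee_pos: [475.4, -250.0, 67.4]
eef_rot: [3.141, -0.0, 0.062]
wrist_force: [-0.6, -0.3, -0.6]
finger_gap: 26.2
```

```bash
python3 - <<'E'
from h import *
s=vision.snapshot('scene');t=vision.snapshot('top')
cv2.imwrite('pics/s5.png',s);cv2.imwrite('pics/t5.png',t)
k=cv2.INTER_CUBIC
cv2.imwrite('pics/y.png',np.hstack([cv2.resize(s[320:370,140:190],None,fx=8,fy=8,interpolation=k),cv2.resize(t[230:280,425:475],None,fx=8,fy=8,interpolation=k)]))
cv2.imwrite('pics/z.png',cv2.resize(s[240:400,120:280],None,fx=3.5,fy=3.5,interpolation=k))
o=r.get_obs();print(o['ee_pos'],o['eef_rot'],o['wrist_force'],o['ft_torque'],o['finger_gap'],o['clock'])
E
```

```text
[ 475.39602891 -250.03090085   67.47252486] [ 3.14105648e+00 -5.13800349e-04  6.17021510e-02] [ 0.53580415  0.12406864 -1.5889462 ] [ 0.03627095 -0.00509444  0.02848665] 26.12280453398785 18.2
```

View pics/y.png

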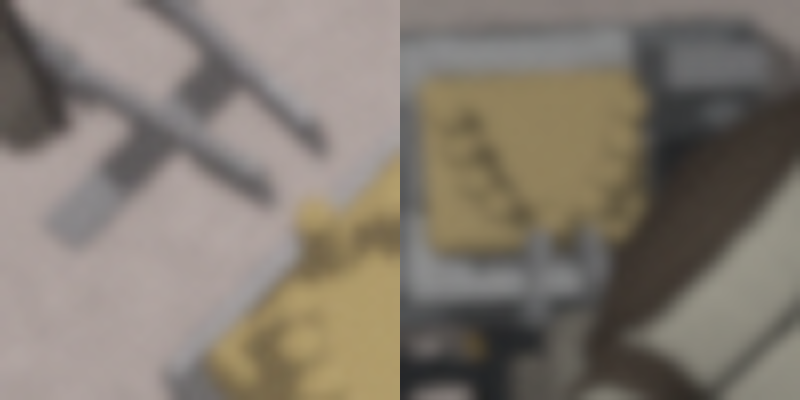

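View pics/z.png

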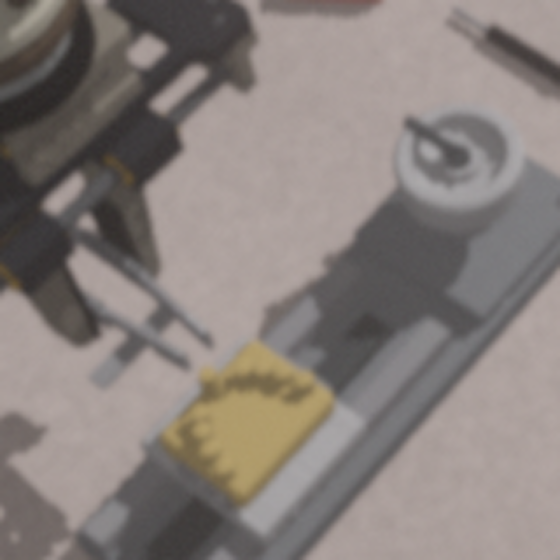

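```bash
python3 - <<'E'
from h import *
np.set_printoptions(precision=1,suppress=True)
f=lambda a:(425+(a[0]+.5)/8-.5,230+(a[1]+.5)/8-.5)
g=lambda a:(140+(a[0]+.5)/8-.5,320+(a[1]+.5)/8-.5)
t1,t2=(137,233),(190,226);s1,s2=(316,148),(264,196)
for a,b in((t1,s1),(t2,s2)):print(tri(f(a),g(b)),'top@90',plane('top',*f(a),90),'scene@90',plane('scene',*g(b),90))
for q in((315,212),(310,208),(318,215)):print('stump scene@75',plane('scene',*g(q),75))
s=cv2.imread('pics/s5.png');hsv=cv2.cvtColor(s,cv2.COLOR_BGR2HSV)
k=cv2.INTER_CUBIC
cv2.imwrite('pics/ab.png',cv2.resize(s[335:365,165:195],None,fx=18,fy=18,interpolation=k))
t=cv2.imread('pics/t0.png') if 0 else cv2.imread('pics/t2.png')
cv2.imwrite('pics/ac.png',cv2.resize(t[245:270,425:465],None,fx=18,fy=18,interpolation=k))
E
```

```text
(array([ 535.6, -241.1,   85.4]), np.float64(0.756588337781806)) top@90 [ 535.  -240.4   90. ] scene@90 [ 538.5 -242.    90. ]
(array([ 537.3, -254.5,   88.5]), np.float64(0.684664663931861)) top@90 [ 537.  -254.5   90. ] scene@90 [ 538.4 -254.6   90. ]
stump scene@75 [ 539.8 -247.4   75. ]
stump scene@75 [ 538.4 -247.4   75. ]
stump scene@75 [ 540.7 -247.5   75. ]
```

View pics/ab.png

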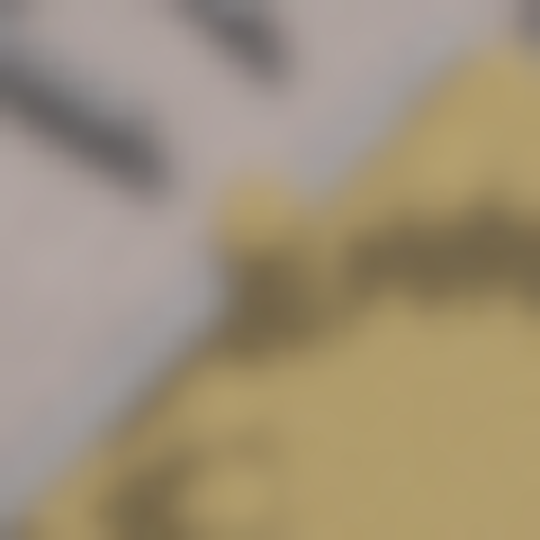

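View pics/ac.png

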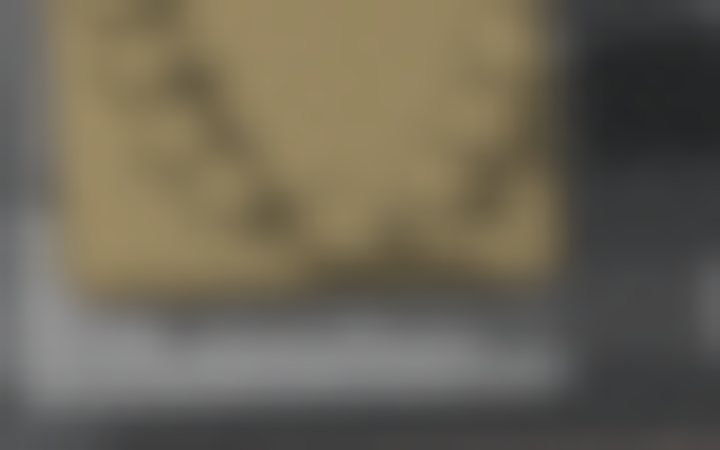

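Request:
play_rows(plan=[[[0.026, 0.0025, 0.0005, 0, 0], [0.026, 0, 0, -0.001, 0], [0.026, 0, 0, 0, 0], [0.026, 0, 0, 0, 0], [0.026, 0, 0, 0, 0], [0.026, 0, 0, 0, 0]]])

```text
clock: 18.8
ee_pos: [477.6, -249.4, 66.1]
eef_rot: [3.142, -0.0, 0.062]
wrist_force: [-0.3, 0.6, -0.2]
finger_gap: 25.9
```

```bash
python3 - <<'E'
from h import *
s=vision.snapshot('scene');t=vision.snapshot('top')
cv2.imwrite('pics/s6.png',s);cv2.imwrite('pics/t6.png',t)
k=cv2.INTER_CUBIC
cv2.imwrite('pics/ad.png',np.hstack([cv2.resize(s[320:370,140:190],None,fx=8,fy=8,interpolation=k),cv2.resize(t[230:280,425:475],None,fx=8,fy=8,interpolation=k)]))
cv2.imwrite('pics/ae.png',np.hstack([cv2.resize(s[300:370,110:190],None,fx=9,fy=8,interpolation=k)]))
cv2.imwrite('pics/af.png',s)
o=r.get_obs();print(o['ee_pos'],o['eef_rot'],o['wrist_force'],o['finger_gap'],o['clock'])
E
```

```text
[ 477.61427027 -249.38168828   66.10631194] [ 3.14155880e+00 -2.31193948e-05  6.15192729e-02] [-0.5607659   0.22253489 -0.66541898] 26.156494894932024 18.9
```

View pics/ad.png

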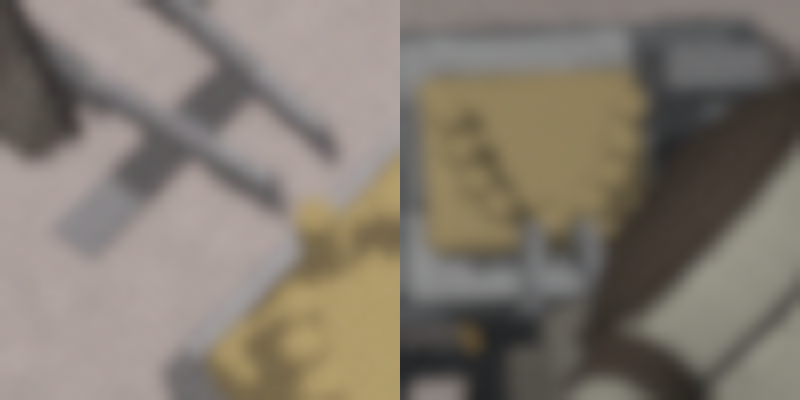

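View pics/ae.png

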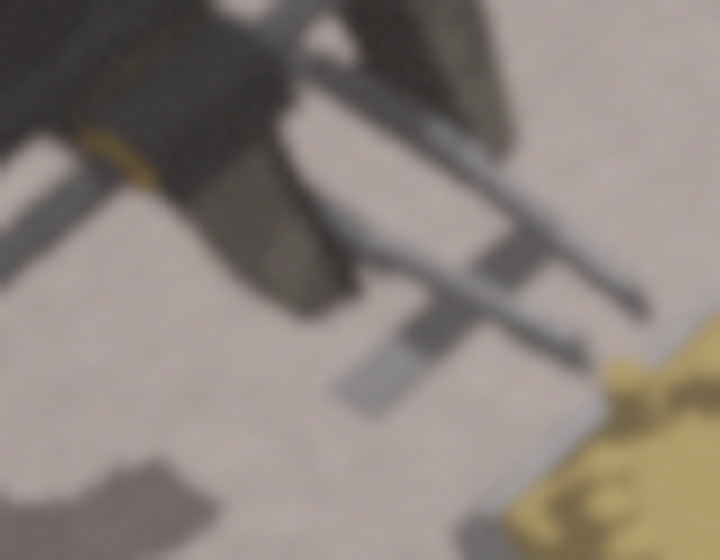

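View pics/af.png

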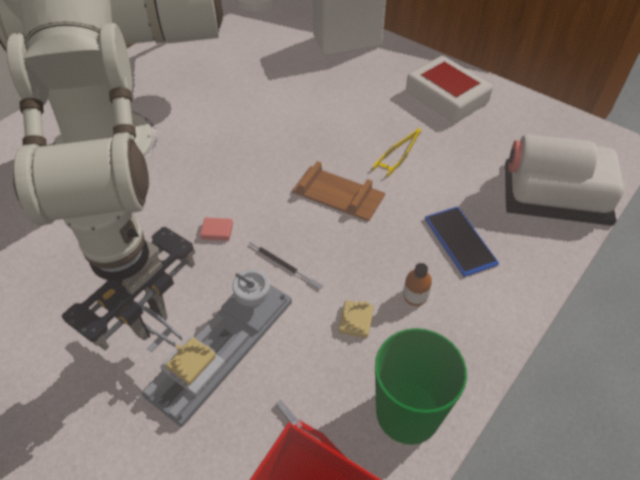

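Request:
play_rows(plan=[[[0.026, 0.002, 0.0002, 0, 0], [0.026, 0, 0, 0, 0], [0.026, 0, 0, 0, 0], [0.026, 0, 0, 0, 0], [0.026, 0, 0, 0, 0], [0.026, 0, 0, 0, 0]]])

```text
clock: 19.5
ee_pos: [479.6, -249.1, 66.1]
eef_rot: [-3.142, 0.0, 0.062]
wrist_force: [-0.1, 0.6, -1.0]
finger_gap: 26.0
```

```bash
python3 - <<'E'
from h import *
np.set_printoptions(precision=1,suppress=True)
s=vision.snapshot('scene');t=vision.snapshot('top')
k=cv2.INTER_CUBIC
cv2.imwrite('pics/ag.png',np.hstack([cv2.resize(s[320:370,140:190],None,fx=8,fy=8,interpolation=k),cv2.resize(t[230:280,425:475],None,fx=8,fy=8,interpolation=k)]))
for p in((539,-247.3,75),(539,-247.3,87.5)):print((proj('scene',p)-[140,320]+.5)*8,(proj('top',p)-[425,230]+.5)*8)
o=r.get_obs();print(o['ee_pos'],o['eef_rot'],o['wrist_force'],o['finger_gap'],o['clock'])
E
```

```text
[313.  209.7] [150.4 223.5]
[299.5 177. ] [161.1 219.6]
[ 479.6 -249.1   66.1] [-3.1 -0.   0.1] [0.2 1.  0.1] 26.071743419312785 19.6
```

View pics/ag.png

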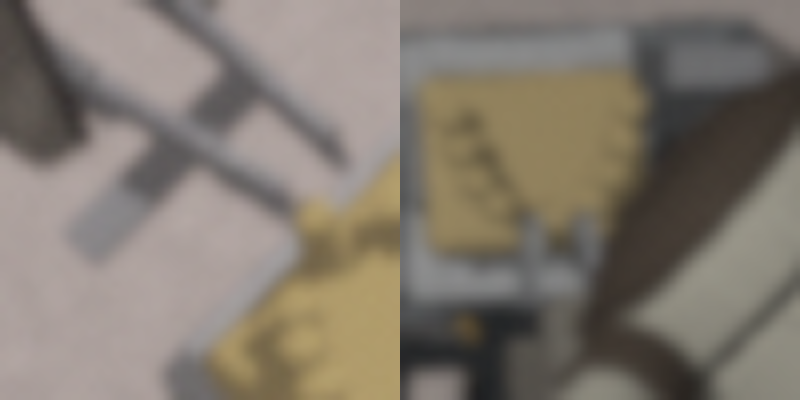

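```bash
python3 -c "
from station import ticket;print(ticket.sign_off())"
```

```text
the job is handed in; nothing more can be done
None
```

I carried out the whole job in the order asked and handed it in at about 19.6 s of the 61 s allowed. The sign-off gives no verdict.

- **Handwheel:** I turned it clockwise about 2.92 rad in two grips (163°, then 4.5° after a check). My pointer readings ran from -3.03 to -3.10 rad. The index direction read about -3.08 from the slide edges and -3.04 from the pin itself. That leaves it within about 0.05 rad. The early pointer readings from the two cameras disagreed by about 0.1 rad because of shadow and pointer height. The tool's turn and the carriage's travel (about 17 mm, or 2.85–2.88 rad) agreed after the first turn.
- **Tweezers:** I lifted them off the stand slightly squeezed, then closed them to 26 mm over the grip plates. The finger gap read 26.1 mm at the end. Tip spacing in the pictures fits a gap of roughly 10 mm. I could not make out the line on the gauge strip in the pictures, so the gap rests on these measurements.
- **Final pose:** The tool points straight down and steady, with no contact force above noise. The tweezers' underside works out at about 78.4 mm, roughly 3 mm above the stump. The tips' midpoint is over the stump to within about 1 mm in the top view; the scene view puts it 2–3 mm further forward.
- **Other things on the bench:** In the last full scene picture I saw nothing out of place.

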